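# Load a model wall panel into the gluing jig under its leaf spring

### The job

Load the wooden wall panel into the gluing jig: with the fingertips, press it down hard against the sprung plate it lies on and, keeping it pressed, slide it under the bridge and the leaf spring until it is up against the end stop and the sprung plate has popped up again behind it. Do not lift or tip the panel, leave the other things on the jig and the bench where they are, and let go at the end.

Things in the scene. Friction and masses are not known exactly. Their poses are not given: they have to be found in the camera images.
- jig: Gluing jig, screwed down. Origin: centre of the underside of its base board (350 x 210 x 8 mm), on the bench; z up; panel slides along jig +x. All 'jig' x, y and heights z are in this frame, mm. Channel along x between two dark wooden rails: inner faces y = +-42, outer +-54, tops z = 42, x = -170 to 160. Its floor: the sprung plate, x = -150 to -20, then a fixed bed, top z = 20, x = -18 to 159
- bridge (a point): Middle of the underside of the steel bridge that crosses the channel (jig x = 56, z = 42). The bridge spans jig x = 50 to 62, z = 42 to 58. The leaf spring hangs into the channel beyond it
- end_stop (a point): Foot of the end stop's face on the middle of the fixed bed (jig x = 137, z = 20); the stop's top is at z = 54. With the panel home, touching this face, the panel's origin is at jig x = 62, its rear edge at -13 (7 past the sprung plate's edge), its parapet at 32 to 42, just short of the bridge
- panel: Loose pale wooden wall panel lying flat, 150 (x) x 80 (y) x 18 mm, about 0.12 kg. Origin: centre of its underside; its +x is the jig's. A parapet 76 wide stands across its top, rear face x = -30, front -20, 14 high (22 with its three teeth); its rear face can be pushed. Starts on the raised plate, origin at jig x = -65 to -35, top at z = 50, so its front would strike the bridge; fully pressed its top is at z = 38
- press_spot (a point): Point on the panel's top, middle of its width, 15 mm behind the parapet's rear face (panel x = -45, z = 18), on the bare landing 45 mm long (panel x = -75 to -30) behind the parapet, free for pressing with the fingertips
- lift_plate (a joint): Aluminium sprung plate, 130 x 78 mm, under the panel at the start; it only sinks straight down. 0 = up (top at jig z = 32), 0.012 m = fully down (top at z = 20, level with the fixed bed). Its spring pushes up with about 7 N when up and 15 N when fully down. Once the panel has slid right off it, it pops up behind the panel's rear edge
- plate_top (a point): Centre of the sprung plate's top face
- leaf (a joint): Steel leaf spring, 40 mm wide and 56 long, hinged under the far side of the bridge and sloping down along the jig's +x. 0 = hanging free (tip at jig z about 31), grows as the tip is lifted; about 0.13 rad or more with the panel under it. It presses on the panel with about 2.5 N and the panel's front edge lifts it as it slides in
- leaf_tip (a point): Lower side of the leaf spring's free end
- steel_weight: Bystander: steel block 45 x 36 x 30, standing on the jig's base board beside a rail; origin: centre of its underside
- pin_pot: Bystander: small round pot of pins, 38 across, 58 high with its pins, on the jig's base board beside the other rail; origin: centre of its underside
- offcut: Bystander: wooden offcut 60 x 24 x 20 on the jig's base board beside a rail; origin: centre of its underside
- glue: Bystander: white glue bottle, 44 across, 115 high, on the bench; origin: centre of its underside
- tower: Bystander: pale yellow foam castle tower, 85 x 85 x 118, on the bench; origin: centre of its underside
- round_weight: Bystander: steel cylinder, 54 across, 35 high, on the bench; origin: centre of its underside
- screwdriver: Bystander: screwdriver lying on the bench; origin: on its underside
There are look-alikes about, which are no part of the job. There is more than one size of the panel; the one meant has the size given above.

How it is judged:
By the outcome, as a careful person would: the job done as asked, in the order asked, and still so for the second after the job is handed in, with the robot touching nothing.
It also fails if it takes over 42 s, if anything falls off the work surface, if the arm or the gripper's body presses on something with over 40 N, if the wrist force passes 120 N, or if a joint passes its speed limit or range.

### The arm

A 6-joint arm with a two-finger parallel gripper is mounted at the origin on the work surface. World frame = base frame: x ahead of the robot, y to its left, z up, the work surface at z = 0. Lengths are in m, angles in degrees, forces in N, time in s.
With the tool pointing down it reaches from about 0.4 to 0.825 m from the base axis. Payload 7 kg.
Tool frame: the origin (TCP) lies midway between the tips of the shut fingers; the grasp point (between the pads) lies ctrl.tcp_to_grasp behind it (ctrl.tcp_to_grasp is the distance from the TCP to the grasp point, in m); z points along the fingers, y is the line along which they close (so a half turn about z gives the same grasp; the last joint's range is limited). The gripper opens to 88 mm and grips with 3 to 60 N. Pads are 19 mm wide; open, the fingers measure 130 mm over their backs; the gripper's body (78 mm by 193 mm) begins 47 mm behind the grasp point.
Start: joints at [87.783, 20.546, 0.682, 0, -70.136, -16.507], TCP at [0.217, 0.639, 0.227] pointing down, gripper open.
Joint ranges: [-176.03, 176.03], [-82.01, 121.73], [-58.28, 71.71], [-173.87, 95.51], [-174.79, -0.11], [-173.66, 173.66]. Speed limits (degrees/s): [136.94, 136.94, 172.46, 180, 180, 180].

### API

Orientations are given as [roll, pitch, yaw] about the fixed x, y, z axes, in that order (R = Rz(yaw) Ry(pitch) Rx(roll)).
In Python, from plant import ctrl, imaging, close_job gives the robot as it stands.
- The arm moves only by the shell command python3 -m crank 'ROWS'. ROWS is JSON, a list of rows, each a list of 3 entries, a list of its own where there are three numbers: the shift along the world's x, y, z in m, then the turn, a rotation vector about the world's x, y, z in degrees, then the opening, from -1 (shut) to 1 (fully open), so that 0 is half open. A call has 1 to 12 rows; each row shifts and turns the commanded pose from where the row before left it; what a row does not reach is not made up. A row lasts 1/10 s, in which the tool goes at most 50 mm and 8.59 degrees, less where a joint would pass 70% of its speed; a pose out of reach is approached as far as the arm can. A call is refused whole if a number of a shift passes 0.05 or a number of a turn 8.59, either way. A call with a gripper value outside its range is refused whole. The fingers move at their own pace and stop on an object; the grip force is fixed at half the most. Time passes only in rows, so rows that do not move let the fingers close. It gives the time, the measured TCP pose, the force, the opening and the grip force at its end, in the units of the state.
- ctrl.get_obs(): the state, without advancing time (a new reading comes with each control period).
- imaging.snapshot(name): name is "scene" or "side" or "wrist"; returns (picture, depth): 480x640x3 uint8, blue, green, red; 480x640 float32, m along the optical axis (not along the pixel's ray), 0 where there is no reading.
- imaging.camera_model(name): a dict with "mtx" (3x3 intrinsics, pixels), "R" (3x3) and "t" (3): a world point X has camera coordinates R X + t. Camera axes: x right, y down, z forward; pixel columns grow to the right and rows downward; lengths in m; the calibration is good to about 2 mm. A picture is of the moment at which its call begins: read the wrist's pose just before it. camera_model takes no time and is no camera call; for the wrist camera it gives the pose at the moment of the call.
- close_job(): hands the job in; it is judged then, once.
The state is a dict: "clock": time; "joint_pos": joint angles; "qvel": joint speeds; "tau": joint torques, N m; "tool_pos": TCP position; "orientation": TCP orientation; "force": force on the tool from outside, world axes, zero at the start; "moment": the same for the moment, N m; "opening": finger opening in m; "gripper_force": force on a finger pad.
Only numpy, scipy, OpenCV 4.12 (cv2) and the standard library are available. Lean on these libraries where they do the work, as an engineer would, in place of code of your own. Each camera call takes 0.05 s, during which the arm holds its last target. There are 200 camera calls.

## Working session

There is one attempt and no reset: what is moved stays moved. The work goes in short steps, Python scripts to look and compute and a shell command to move; the robot and the scene stay as the last step left them, time stands still between calls to the robot, and variables do not carry over. Pictures are saved under pics/ and viewed, at most 10 in all, crops included, and the job is handed in when it is done.

```bash
ls; mkdir -p pics
python3 - <<'E'
from plant import ctrl, imaging
import cv2,numpy as np
print(ctrl.get_obs(), ctrl.tcp_to_grasp)
for n in("scene","side"):
    p,d=imaging.snapshot(n); cv2.imwrite(f"pics/{n}0.png",p); np.save(f"{n}0.npy",d)
    m=imaging.camera_model(n); print(n,np.round(m["mtx"],1).tolist(),np.round(-m["R"].T@m["t"],3), np.round(m["R"][2],2))
E
```

```text
pics
{'clock': 0.0, 'joint_pos': array([ 8.77827737e+01,  2.05921982e+01,  6.33144737e-01, -2.07864101e-02,
       -7.01356715e+01, -1.65078286e+01]), 'qvel': array([ 0.07519784, -0.01847488, -0.03009791,  0.1175779 ,  0.07349644,
       -0.03831764]), 'tau': array([-2.03026202e-04, -5.82722497e+01,  2.93059462e+01,  6.99705586e+00,
        7.01544690e-03, -1.81405326e-04]), 'tool_pos': array([0.21654708, 0.63879764, 0.2256072 ]), 'orientation': array([ 1.79903627e+02, -8.18350861e-03, -1.87321272e+01]), 'force': array([0.2366732 , 0.24709307, 1.03579006]), 'moment': array([ 0.04843762, -0.01790871,  0.02985655]), 'gripper_force': 0.0, 'opening': 0.08764052888498981} 0.0188
scene [[560.9, 0.0, 318.2], [0.0, 560.9, 238.1], [0.0, 0.0, 1.0]] [0.915 0.677 1.099] [-0.3  -0.51 -0.81]
side [[560.5, 0.0, 317.3], [0.0, 560.5, 236.4], [0.0, 0.0, 1.0]] [-0.057 -0.627  0.785] [ 0.52  0.57 -0.64]
```

View pics/scene0.png

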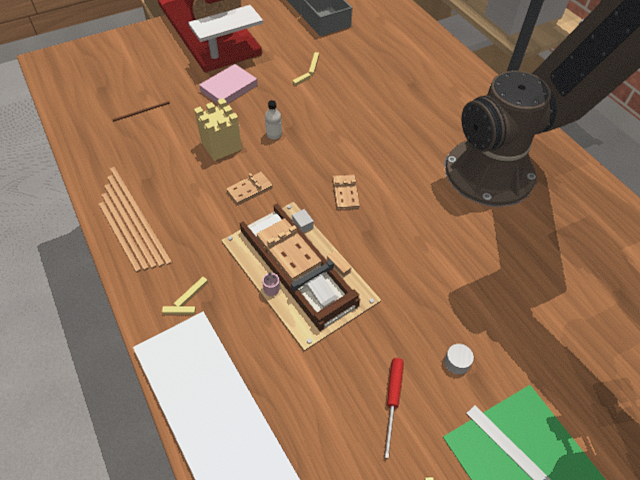

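View pics/side0.png

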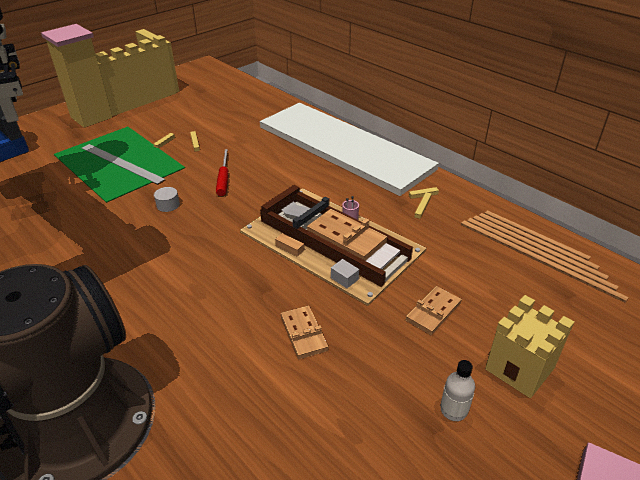

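The scene view shows the jig at about (300,275), with the channel running from upper left (265,215) to the end stop at lower right (340,315). There are three panel candidates: one in the jig at (285,245), one on the bench at (249,187) and one on the bench at (346,192). The one in the jig lies on the sprung plate and looks larger, so it fits. I'll confirm its size with a crop and measure the jig.

```bash
cat > h.py <<'E'
import numpy as np,cv2
from plant import ctrl, imaging
def cloud(name,d):
    m=imaging.camera_model(name); K,R,t=m["mtx"],np.array(m["R"]),np.array(m["t"]).ravel()
    v,u=np.indices(d.shape); c=np.dstack([(u-K[0,2])/K[0,0]*d,(v-K[1,2])/K[1,1]*d,d])
    P=(c-t)@R; P[d<=0]=np.nan; return P
def ray(name,uv,z):
    m=imaging.camera_model(name); K,R,t=m["mtx"],np.array(m["R"]),np.array(m["t"]).ravel()
    o=-R.T@t; out=[]
    for u,v in np.atleast_2d(uv):
        r=R.T@np.array([(u-K[0,2])/K[0,0],(v-K[1,2])/K[1,1],1]); out.append(o+r*(z-o[2])/r[2])
    return np.array(out)
E
python3 - <<'E'
from h import *
for n,(x0,y0,x1,y1) in dict(scene=(205,165,395,355),side=(230,180,470,360)).items():
    img=cv2.imread(f"pics/{n}0.png"); P=cloud(n,np.load(f"{n}0.npy"))
    z=P[...,2]; roi=np.zeros(z.shape,bool); roi[y0:y1,x0:x1]=1
    hsv=cv2.cvtColor(img,cv2.COLOR_BGR2HSV)
    print(n,"bench z",np.nanmedian(z[y0:y1,x0:x1]))
    m=(roi&(z>.004)).astype(np.uint8)
    nl,lab,st,ce=cv2.connectedComponentsWithStats(m)
    for i in range(1,nl):
        if st[i,4]<200: continue
        q=P[lab==i]; r=cv2.minAreaRect(q[:,:2].astype(np.float32)); print("blob",st[i],np.round(r[0],4),np.round(r[1],4),r[2],"zmax",np.nanpercentile(q[:,2],98).round(4))
    k=4 if n=="scene" else 3.3
    cv2.imwrite(f"pics/{n}_crop.png",cv2.resize(img[y0:y1,x0:x1],None,fx=3.1,fy=3.1,interpolation=cv2.INTER_CUBIC))
E
```

```text
scene bench z 0.001215408960842591
blob [227 172  47  33 773] [ 0.5933 -0.2468] [0.1132 0.0731] 5.976637840270996 zmax 0.0271
blob [333 175  27  35 726] [ 0.3804 -0.1129] [0.1122 0.0569] 66.69637298583984 zmax 0.0271
blob [  222   202   160   149 11432] [0.5984 0.0289] [0.2142 0.3739] 6.672322750091553 zmax 0.0606
blob [205 315  23  40 476] [0.8313 0.1089] [0.0983 0.0452] 68.265625 zmax 0.0234
side bench z 0.0007311213280431462
blob [371 180  50  15 368] [0.8488 0.0679] [0.0632 0.1207] 44.88932800292969 zmax 0.0225
blob [  241   185   186   119 10876] [0.5969 0.0363] [0.215  0.3516] 6.7716779708862305 zmax 0.0615
blob [409 187  30  30 328] [ 8.478e-01 -6.000e-04] [0.1258 0.0589] 16.057861328125 zmax 0.0137
blob [ 406  286   56   48 1384] [ 0.5922 -0.2447] [0.1089 0.0569] 5.999886512756348 zmax 0.0276
blob [ 281  305   48   53 1525] [ 0.3806 -0.1129] [0.1152 0.0574] 66.33876037597656 zmax 0.0276
```

View pics/scene_crop.png

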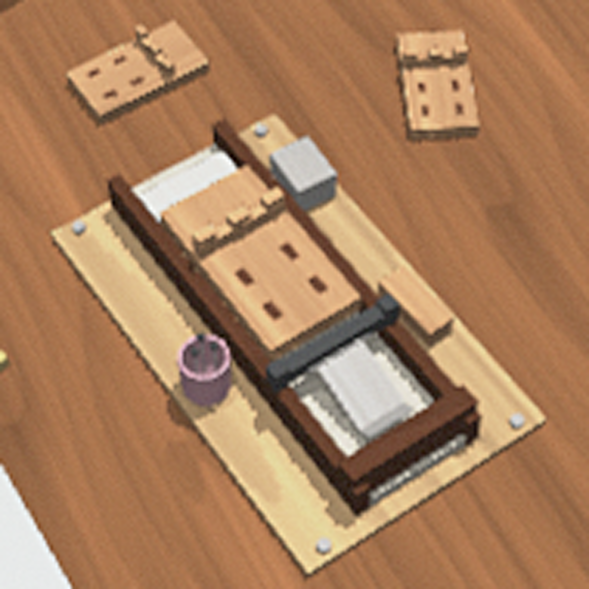

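The crop shows the panel in the jig at crop (265,260). It has its parapet, four windows and a bare landing, fills the 84 mm channel, and lies on the pale sprung plate. The other two measure about 110x57 mm, so they are undersized look-alikes. The bridge is at (335,340), the leaf at (365,380) and the stop at (410,435). Next I'll refine the jig frame and the panel.

Run:
```python
from h import *
A=[]
for n,(x0,y0,x1,y1) in dict(scene=(205,165,395,355),side=(230,180,470,310)).items():
    img=cv2.imread(f"pics/{n}0.png"); P=cloud(n,np.load(f"{n}0.npy"))
    hsv=cv2.cvtColor(img,cv2.COLOR_BGR2HSV)
    sl=np.s_[y0:y1,x0:x1]; p=P[sl].reshape(-1,3); h=hsv[sl].reshape(-1,3).astype(int)
    a=np.radians(96.72); c=np.array([.598,.035]); R=np.array([[np.cos(a),np.sin(a)],[-np.sin(a),np.cos(a)]])
    q=(p[:,:2]-c)@R.T*1e3; z=p[:,2]*1e3
    near=(abs(q[:,0])<200)&(abs(q[:,1])<120)
    # board
    b=near&(z>4)&(z<13)&(h[:,2]>120)
    for lo in(-150,-50,50,150):
        s=b&(abs(q[:,0]-lo)<15); print(n,"y ext at x",lo,np.percentile(q[s,1],[.5,99.5]).round(1))
    for lo in(-90,-70,70,90):
        s=b&(abs(q[:,1]-lo)<8); print(n,"x ext at y",lo,np.percentile(q[s,0],[.5,99.5]).round(1))
    r=near&(h[:,2]<95)&(z>38)&(z<46)&(abs(q[:,1])<65)
    for x in(-140,-90,-40,10,100):
        s=r&(abs(q[:,0]-x)<20); yy=q[s,1]; print("rail",x,np.percentile(yy[yy>0],[3,50,97]).round(1) if (yy>0).any() else 0,np.percentile(yy[yy<0],[3,50,97]).round(1) if (yy<0).any() else 0, z[s].mean().round(1))
    t=near&(z>46)&(z<54)&(h[:,2]>110)&(abs(q[:,1])<40); print("panel top x",np.percentile(q[t,0],[0.5,99.5]).round(1),"y",np.percentile(q[t,1],[.5,50,99.5]).round(1),"z",np.median(z[t]).round(1))
    t=near&(z>58)&(z<75)&(h[:,2]>90)&(abs(q[:,1])<40);print("parapet x",np.percentile(q[t,0],[2,50,98]).round(1),"y",np.percentile(q[t,1],[1,99]).round(1),np.percentile(z[t],[50,97]).round(1))
    t=near&(z>54)&(h[:,2]<90)&(abs(q[:,1])<60);print("bridge",np.percentile(q[t,0],[2,50,98]).round(1),np.percentile(q[t,1],[1,99]).round(1))
```

```text
scene y ext at x -150 [-109.8  106. ]
scene y ext at x -50 [-105.3  104.3]
scene y ext at x 50 [-104.9  104.7]
scene y ext at x 150 [-104.7  105. ]
scene x ext at y -90 [-169.5  176.6]
scene x ext at y -70 [-169.1  177.4]
scene x ext at y 70 [-172.4  177.8]
scene x ext at y 90 [-169.9  177.7]
rail -140 [40.  41.6 42.4] [-54.5 -54.1 -47.2] 40.2
rail -90 [45.2 48.8 53.9] [-54.2 -53.3 -39.6] 40.9
rail -40 [47.3 47.3 47.3] [-54.8 -53.  -39.2] 40.9
rail 10 0 [-54.5 -47.7 -28.9] 40.4
rail 100 [41.  42.1 43.4] [-54.3 -53.5 -52.6] 40.6
panel top x [-110.2  154.9] y [-39.8  -2.2  39.5] z 49.5
parapet x [-67.4 -58.   63.4] y [-38.1  36.8] [64.1 73.8]
bridge [ 53.8  64.5 159.4] [-54.   52.7]
side y ext at x -150 [-104.3  106.7]
side y ext at x -50 [-104.6  106.8]
side y ext at x 50 [-104.6  106.5]
side y ext at x 150 [-104.8  106.2]
side x ext at y -90 [-170.9  173.6]
side x ext at y -70 [-174.  -156.9]
side x ext at y 70 [-171.6  174.9]
side x ext at y 90 [-172.4  175.6]
rail -140 [43.9 51.  56.1] [-50.8 -44.1 -39.4] 41.2
rail -90 [40.4 49.6 56.3] [-52.6 -50.1 -47.7] 41.0
rail -40 [41.8 50.4 56.2] [-52.8 -49.5 -48.1] 41.3
rail 10 [40.  51.  56.6] [-62.6 -50.1 -46.5] 41.3
rail 100 [44.3 50.7 56.1] [-50.8 -45.4 -39.5] 41.3
panel top x [-112.6   35.9] y [-39.2   2.3  39.6] z 49.6
parapet x [-68.9 -64.7 -57.2] y [-36.   39.6] [68.  73.4]
bridge [-68.9  57.1 152.7] [-51.3  55.2]
```

```bash
python3 -m crank '[[[0.0217,-0.0382,0],[0,0,-3.59],-1],[[0.0217,-0.0382,0],[0,0,-3.59],-1],[[0.0217,-0.0382,0],[0,0,-3.59],-1],[[0.0217,-0.0382,0],[0,0,-3.59],-1],[[0.0217,-0.0382,0],[0,0,-3.59],-1],[[0.0217,-0.0382,0],[0,0,-3.59],-1],[[0.0217,-0.0382,0],[0,0,-3.59],-1],[[0.0217,-0.0382,0],[0,0,-3.59],-1],[[0.0217,-0.0382,0],[0,0,-3.59],-1]]' && python3 -m crank '[[[0.0217,-0.0382,0],[0,0,-3.59],-1],[[0.0217,-0.0382,0],[0,0,-3.59],-1],[[0.0217,-0.0382,0],[0,0,-3.59],-1],[[0.0217,-0.0382,0],[0,0,-3.59],-1],[[0.0217,-0.0382,0],[0,0,-3.59],-1],[[0.0217,-0.0382,0],[0,0,-3.59],-1],[[0.0217,-0.0382,0],[0,0,-3.59],-1],[[0.0217,-0.0382,0],[0,0,-3.59],-1],[[0.0217,-0.0382,0],[0,0,-3.59],-1],[[0,0,0],[0,0,0],-1],[[0,0,0],[0,0,0],-1]]'
python3 - <<'E'
from h import *
o=ctrl.get_obs(); print(o["tool_pos"],o["orientation"],o["force"],o["opening"],o["clock"])
p,d=imaging.snapshot("wrist"); cv2.imwrite("pics/wrist1.png",p); P=cloud("wrist",d); np.save("w1.npy",P)
E
```

```text
clock: 1.0
tool_pos: [0.4124, 0.2937, 0.2265]
orientation: [180.0, 0.0, -51.2]
force: [1.1, 0.5, 0.8]
opening: 0.0212
gripper_force: 0.0
clock: 2.1
tool_pos: [0.6071, -0.0495, 0.2255]
orientation: [179.9, 0.0, -83.5]
force: [-0.5, 0.8, -1.0]
opening: 0.0004
gripper_force: 0.0
[ 0.60708672 -0.04946978  0.22553712] [ 1.79899827e+02  5.69260167e-03 -8.34709257e+01] [-0.47747042  0.83825854 -0.97658402] 0.0003616849729575903 2.1
```

View pics/wrist1.png

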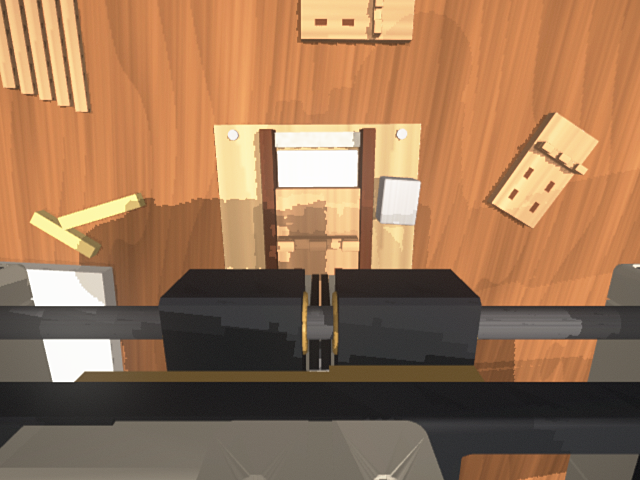

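The wrist view shows the shut fingers centred on the channel (cols 275-360). The panel's rear edge is at row 188, its parapet at about row 240, and the board's rear edge at row 125.

Run:
```python
from h import *
img=cv2.imread("pics/wrist1.png"); P=np.load("w1.npy")
def jig(p): 
    a=np.radians(96.72); R=np.array([[np.cos(a),np.sin(a)],[-np.sin(a),np.cos(a)]]); return (np.atleast_2d(p)[:,:2]-[.598,.035])@R.T*1e3
g=cv2.cvtColor(img,cv2.COLOR_BGR2GRAY).astype(int)
for name,uv,z in [("board corners",[(215,125),(421,125)],.008),("rail inner L/R at row160",[(275,160),(361,160)],.042),("rail outer",[(261,160),(375,160)],.042),("panel rear L,R",[(275,188),(358,188)],.05),("tooth rear top",[(285,238),(350,238)],.072)]:
    print(name,jig(ray("wrist",uv,z)).round(1).tolist())
print("tcp",jig(ctrl.get_obs()["tool_pos"][None]).round(1))
for v in range(176,262,4): print(v,np.round(jig(P[v,300][None])[0],1),(P[v,300,2]*1e3).round(1), img[v,300])
for u in (262,268,272,276,280,356,360,364,370,374): print(u,jig(P[160,u][None])[0].round(1),(P[160,u,2]*1e3).round(1),img[160,u])
```

```text
board corners [[-170.3, -105.9], [-170.0, 102.2]]
rail inner L/R at row160 [[-137.4, -42.3], [-137.3, 38.7]]
rail outer [[-137.5, -55.5], [-137.3, 51.9]]
panel rear L,R [[-112.1, -42.3], [-112.0, 35.7]]
tooth rear top [[-69.5, -32.0], [-69.4, 27.2]]
tcp [[-84.1   1. ]]
176 [-121.6  -19.5] 33.2 [253 253 254]
180 [-117.6  -19.6] 32.0 [253 253 254]
184 [-113.9  -19.6] 33.6 [254 254 254]
188 [-111.5  -19. ] 45.3 [ 90 129 181]
192 [-108.4  -18.8] 50.6 [153 213 249]
196 [-104.5  -18.9] 49.4 [162 223 253]
200 [-100.9  -18.9] 50.9 [162 223 253]
204 [-96.7 -19.1] 49.0 [144 201 249]
208 [-93.2 -19. ] 50.8 [115 160 210]
212 [-89.3 -19.1] 50.4 [112 156 208]
216 [-85.1 -19.3] 49.1 [ 96 131 174]
220 [-81.4 -19.3] 50.3 [ 94 130 173]
224 [-77.7 -19.3] 51.2 [ 94 130 172]
228 [-73.7 -19.4] 51.1 [ 93 129 171]
232 [-69.4 -19.5] 49.9 [ 88 123 164]
236 [-66.7 -19.3] 54.9 [ 71  97 128]
240 [-65.2 -18.8] 63.5 [ 99 138 185]
244 [-61.5 -18.9] 64.4 [ 97 137 186]
248 [-57.6 -18.9] 64.4 [ 95 132 178]
252 [-48.8 -19.9] 49.2 [ 89 126 169]
256 [-44.8 -19.9] 49.6 [ 87 123 167]
260 [-40.3 -20. ] 48.8 [ 89 124 169]
262 [-137.5  -54.6] 42.0 [ 64  89 145]
268 [-137.5  -48.9] 42.2 [ 62  87 138]
272 [-137.5  -45. ] 43.5 [ 61  86 133]
276 [-135.8  -45. ] 11.8 [52 66 85]
280 [-137.   -38.6] 32.9 [252 254 254]
356 [-136.8   35. ] 31.9 [255 255 255]
360 [-136.6   39.2] 29.0 [50 61 80]
364 [-137.3   41.6] 41.5 [ 72  94 145]
370 [-137.3   47.1] 42.0 [ 69  93 142]
374 [-137.3   50.9] 42.3 [ 83 114 162]
```

```bash
python3 -m crank '[[[0,0,-0.04],[0,0,0.2],-1],[[0,0,-0.04],[0,0,0],-1],[[0,0,-0.04],[0,0,0],-1],[[0,0,-0.03],[0,0,0],-1],[[0,0,-0.015],[0,0,0],-1],[[0,0,-0.005],[0,0,0],-1],[[0,0,0],[0,0,0],-1]]'; python3 -m crank '[[[0,0,-0.003],[0,0,0],-1],[[0,0,-0.003],[0,0,0],-1],[[0,0,0],[0,0,0],-1]]'; python3 -m crank '[[[0,0,-0.003],[0,0,0],-1],[[0,0,-0.003],[0,0,0],-1],[[0,0,0],[0,0,0],-1]]'
```

```text
clock: 2.85
tool_pos: [0.6069, -0.0474, 0.0565]
orientation: [180.0, -0.0, -83.0]
force: [0.3, 0.6, 0.6]
opening: 0.0003
gripper_force: 0.0
clock: 3.15
tool_pos: [0.6074, -0.0482, 0.051]
orientation: [-180.0, 0.0, -83.1]
force: [0.0, -1.0, 0.6]
opening: 0.0005
gripper_force: 0.0
clock: 3.45
tool_pos: [0.6077, -0.0483, 0.0454]
orientation: [-179.9, -0.0, -83.1]
force: [-3.4, 1.1, 9.2]
opening: 0.0003
gripper_force: 4.3
```

```bash
python3 -m crank '[[[0,0,-0.003],[0,0,0],-1],[[0,0,-0.003],[0,0,0],-1],[[0,0,0],[0,0,0],-1]]'; python3 -m crank '[[[0,0,-0.0015],[0,0,0],-1],[[0,0,0],[0,0,0],-1],[[0,0,0],[0,0,0],-1]]';  python3 -m crank '[[[0,0,-0.0015],[0,0,0],-1],[[0,0,0],[0,0,0],-1],[[0,0,0],[0,0,0],-1]]'
```

```text
clock: 3.75
tool_pos: [0.6078, -0.0483, 0.0398]
orientation: [-179.9, -0.0, -83.1]
force: [-4.3, 2.3, 11.7]
opening: 0.0005
gripper_force: 6.1
clock: 4.05
tool_pos: [0.6078, -0.0483, 0.0388]
orientation: [-179.9, -0.0, -83.1]
force: [-4.6, 2.1, 13.8]
opening: 0.0005
gripper_force: 6.5
clock: 4.35
tool_pos: [0.6078, -0.0483, 0.0382]
orientation: [-179.9, -0.0, -83.1]
force: [-7.5, 3.1, 20.4]
opening: 0.0005
gripper_force: 10.2
```

```bash
python3 -m crank '[[[0,0,-0.0015],[0,0,0],-1],[[0,0,0],[0,0,0],-1],[[0,0,0],[0,0,0],-1]]';  python3 -m crank '[[[-0.0002,0.002,0],[0,0,0],-1],[[-0.0002,0.002,0],[0,0,0],-1],[[-0.0002,0.002,0],[0,0,0],-1],[[0,0,0],[0,0,0],-1]]'
python3 - <<'E'
from h import *
for n,(x0,y0,x1,y1) in dict(side=(230,170,430,320)).items():
    p,d=imaging.snapshot(n); cv2.imwrite("pics/s2.png",cv2.resize(p[y0:y1,x0:x1],None,fx=4,fy=4,interpolation=cv2.INTER_CUBIC))
E
```

```text
clock: 4.65
tool_pos: [0.6079, -0.0483, 0.0381]
orientation: [-179.9, -0.0, -83.1]
force: [-12.4, 3.5, 32.7]
opening: 0.0004
gripper_force: 16.0
clock: 5.05
tool_pos: [0.6086, -0.0454, 0.0382]
orientation: [-179.8, -0.2, -83.1]
force: [-3.2, -15.5, 25.0]
opening: 0.0004
gripper_force: 12.5
```

View pics/s2.png

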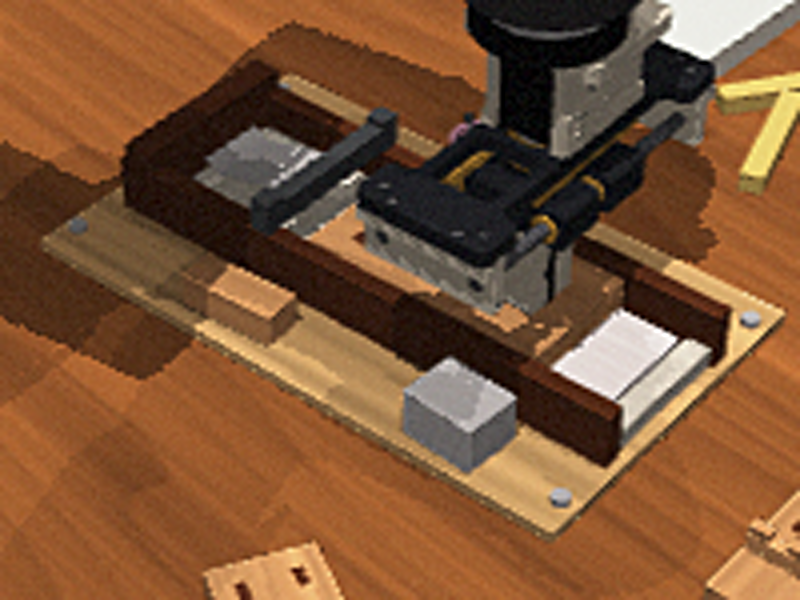

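The side crop shows the panel top sunk below the rail tops (rail at about (420,310)), with the fingertips on the landing at (550,300). The plate is pressed flush, so I'll slide.

```bash
python3 -m crank '[[[-0.0005,0.004,-0.0005],[0,0,0],-1],[[-0.0005,0.004,0],[0,0,0],-1],[[-0.0005,0.004,0],[0,0,0],-1],[[0,0,0],[0,0,0],-1]]';  python3 -m crank '[[[-0.0005,0.004,0],[0,0,0],-1],[[-0.0005,0.004,0],[0,0,0],-1],[[-0.0005,0.004,0],[0,0,0],-1],[[0,0,0],[0,0,0],-1]]'
python3 - <<'E'
from h import *
p,d=imaging.snapshot("scene"); p2,d2=imaging.snapshot("side")
cv2.imwrite("pics/s3.png",np.hstack([cv2.resize(p[190:350,220:390],(400,376)),cv2.resize(p2[170:320,230:430],(400,376))]))
E
```

```text
clock: 5.5
tool_pos: [0.608, -0.0338, 0.0382]
orientation: [-179.7, -0.3, -83.0]
force: [-1.9, -18.4, 26.2]
opening: 0.0005
gripper_force: 13.1
clock: 5.9
tool_pos: [0.6066, -0.0217, 0.0381]
orientation: [-179.7, -0.3, -83.0]
force: [-0.8, -18.5, 27.4]
opening: 0.0006
gripper_force: 13.2
```

View pics/s3.png

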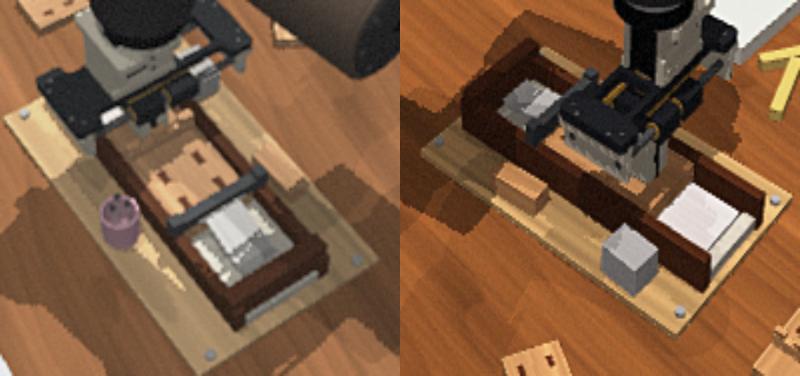

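The panel is flat in the channel with its front at the bridge (left half, about (215,195)), and nothing else has moved. I'll continue.

```bash
python3 -m crank '[[[-0.0005,0.004,-0.0005],[0,0,0],-1],[[-0.0005,0.004,0],[0,0,0],-1],[[-0.0005,0.004,0],[0,0,0],-1],[[0,0,0],[0,0,0],-1]]';  python3 -m crank '[[[-0.0005,0.004,0],[0,0,0],-1],[[-0.0005,0.004,0],[0,0,0],-1],[[-0.0005,0.004,0],[0,0,0],-1],[[0,0,0],[0,0,0],-1]]'; python3 -m crank '[[[-0.0005,0.004,0],[0,0,0],-1],[[-0.0005,0.004,0],[0,0,0],-1],[[-0.0005,0.004,0],[0,0,0],-1],[[0,0,0],[0,0,0],-1]]'
python3 - <<'E'
from h import *
p,d=imaging.snapshot("scene"); p2,d2=imaging.snapshot("side")
cv2.imwrite("pics/s4.png",np.hstack([cv2.resize(p[190:350,220:390],(400,376)),cv2.resize(p2[170:320,230:430],(400,376))]))
E
```

```text
clock: 6.4
tool_pos: [0.6052, -0.0103, 0.0381]
orientation: [-179.7, -0.3, -83.0]
force: [-2.4, -21.7, 30.8]
opening: 0.0005
gripper_force: 15.0
clock: 6.8
tool_pos: [0.6037, 0.0018, 0.0381]
orientation: [-179.7, -0.3, -83.0]
force: [-1.5, -22.0, 31.0]
opening: 0.0006
gripper_force: 15.1
clock: 7.2
tool_pos: [0.6028, 0.0141, 0.0381]
orientation: [-179.6, -0.3, -83.0]
force: [1.0, -21.4, 28.6]
opening: 0.0001
gripper_force: 18.2
```

View pics/s4.png

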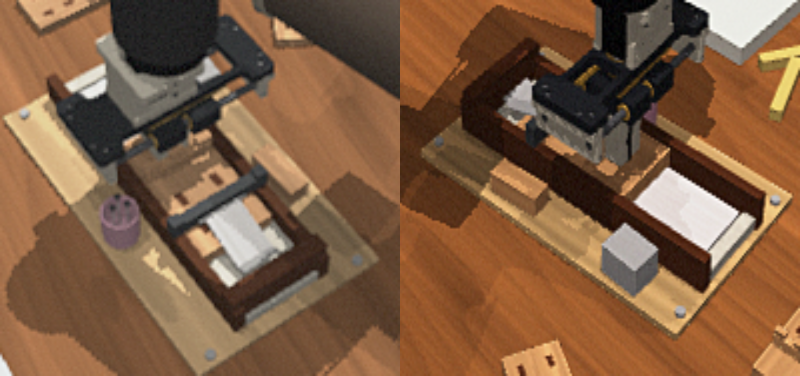

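The panel is now under both the bridge and the lifted leaf (left half, (235,235)). I'll continue towards the stop.

```bash
python3 -m crank '[[[-0.0005,0.004,-0.0003],[0,0,0],-1],[[-0.0005,0.004,0],[0,0,0],-1],[[-0.0005,0.004,0],[0,0,0],-1],[[0,0,0],[0,0,0],-1]]';  python3 -m crank '[[[-0.0005,0.004,0],[0,0,0],-1],[[-0.0005,0.004,0],[0,0,0],-1],[[-0.0005,0.004,0],[0,0,0],-1],[[0,0,0],[0,0,0],-1]]'; python3 -m crank '[[[-0.0005,0.004,0],[0,0,0],-1],[[-0.0005,0.004,0],[0,0,0],-1],[[0,0,0],[0,0,0],-1]]';python3 -m crank '[[[-0.0003,0.002,0],[0,0,0],-1],[[-0.0003,0.002,0],[0,0,0],-1],[[0,0,0],[0,0,0],-1]]'
```

```text
clock: 7.7
tool_pos: [0.6015, 0.0255, 0.0381]
orientation: [-179.6, -0.3, -83.0]
force: [2.0, -24.5, 31.0]
opening: 0.0005
gripper_force: 19.7
clock: 8.1
tool_pos: [0.6, 0.0376, 0.0381]
orientation: [-179.6, -0.3, -83.0]
force: [1.1, -24.2, 31.5]
opening: 0.0007
gripper_force: 19.7
clock: 8.4
tool_pos: [0.599, 0.0457, 0.0381]
orientation: [-179.6, -0.3, -83.0]
force: [1.8, -23.3, 31.8]
opening: 0.0003
gripper_force: 19.7
clock: 8.7
tool_pos: [0.5985, 0.0496, 0.0381]
orientation: [-179.6, -0.3, -83.0]
force: [2.1, -24.9, 30.7]
opening: 0.0003
gripper_force: 19.8
```

```bash
python3 -m crank '[[[-0.0003,0.002,0],[0,0,0],-1],[[-0.0003,0.002,0],[0,0,0],-1],[[0,0,0],[0,0,0],-1]]'; python3 -m crank '[[[-0.0003,0.002,0],[0,0,0],-1],[[0,0,0],[0,0,0],-1]]'; python3 -m crank '[[[-0.0003,0.002,0],[0,0,0],-1],[[0,0,0],[0,0,0],-1]]'; python3 -m crank '[[[-0.0003,0.002,0],[0,0,0],-1],[[0,0,0],[0,0,0],-1]]'
python3 - <<'E'
from h import *
p,d=imaging.snapshot("scene"); p2,d2=imaging.snapshot("side")
cv2.imwrite("pics/s5.png",np.hstack([cv2.resize(p[190:350,220:390],(400,376)),cv2.resize(p2[170:320,230:430],(400,376))]))
E
```

```text
clock: 9.0
tool_pos: [0.5981, 0.0537, 0.0381]
orientation: [-179.6, -0.3, -83.0]
force: [2.4, -24.7, 29.9]
opening: 0.0002
gripper_force: 19.7
clock: 9.2
tool_pos: [0.5978, 0.0557, 0.0381]
orientation: [-179.6, -0.3, -83.0]
force: [2.5, -24.0, 31.2]
opening: 0.0005
gripper_force: 19.7
clock: 9.4
tool_pos: [0.5976, 0.0578, 0.0381]
orientation: [-179.6, -0.3, -83.0]
force: [2.2, -24.4, 30.8]
opening: 0.0006
gripper_force: 19.7
clock: 9.6
tool_pos: [0.5973, 0.0595, 0.0381]
orientation: [-179.6, -0.3, -83.0]
force: [4.3, -25.7, 30.8]
opening: 0.0006
gripper_force: 20.2
```

View pics/s5.png

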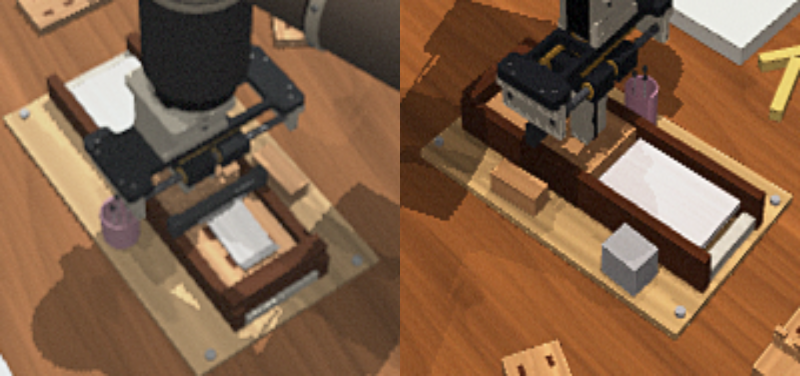

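The panel's front is nearly at the stop (left half, (265,285)) and the plate is visible behind it (right half, (670,190)). I'll push on until the force rises.

```bash
python3 -m crank '[[[-0.0002,0.0015,0],[0,0,0],-1],[[0,0,0],[0,0,0],-1]]'; python3 -m crank '[[[-0.0002,0.0015,0],[0,0,0],-1],[[0,0,0],[0,0,0],-1],[[0,0,0],[0,0,0],-1]]'
cat > m.py <<'E'
from h import *
a=np.radians(96.72); R=np.array([[np.cos(a),np.sin(a)],[-np.sin(a),np.cos(a)]])
for n in ("scene","side"):
    p,d=imaging.snapshot(n); P=cloud(n,d); q=(P[...,:2]-[.598,.035])@R.T*1e3; z=P[...,2]*1e3
    for x in list(range(-100,0,20))+[-25,-20,-15,-12,-9,-6,-3,0,5,10,90,100,110,120,125,130,133,136,139,142,145,150]:
        s=(abs(q[...,0]-x)<1.6)&(abs(q[...,1])<36)&(abs(q[...,1])>(24 if x>60 else 0)); 
        if s.sum()>3: print(n,x,int(s.sum()),np.nanpercentile(z[s],[10,50,90]).round(1),p[s].mean(0).round())
E
python3 m.py
```

```text
clock: 9.9
tool_pos: [0.5973, 0.0596, 0.0381]
orientation: [-179.6, -0.4, -83.0]
force: [6.1, -34.5, 29.6]
opening: 0.0005
gripper_force: 22.5
clock: 10.2
tool_pos: [0.5972, 0.0596, 0.0381]
orientation: [-179.7, -0.5, -83.1]
force: [8.8, -41.1, 29.5]
opening: 0.0003
gripper_force: 24.7
scene -100 18 [30.2 32.1 34.5] [229. 233. 232.]
scene -80 15 [29.  31.6 34.4] [220. 224. 222.]
scene -15 25 [475.4 476.3 477.8] [72. 79. 89.]
scene -12 24 [250.9 477.3 478. ] [77. 82. 88.]
scene -9 41 [474.6 477.4 479. ] [72. 76. 80.]
scene -6 44 [203.6 477.6 479.3] [73. 77. 81.]
scene -3 54 [ 90.3 478.1 479.7] [68. 73. 79.]
scene 0 59 [ 37.  478.1 480.6] [65. 72. 80.]
scene 5 56 [476.8 479.  480.9] [63. 64. 65.]
scene 10 58 [477.8 479.8 481.2] [63. 63. 64.]
scene 90 40 [ 34.7 411.2 460.2] [ 79.  99. 119.]
scene 100 22 [ 35.5  38.2 460.4] [111. 146. 178.]
scene 110 25 [ 36.1  38.6 461.1] [105. 137. 169.]
scene 120 23 [ 35.   39.3 460.9] [106. 138. 169.]
scene 125 20 [ 36.7 459.7 461.1] [104. 132. 158.]
scene 130 31 [ 34.8  40.9 460.6] [107. 137. 168.]
scene 133 20 [ 36.6 456.3 460.7] [ 82. 102. 127.]
s
[... 807 characters left out ...]
1.]
side 0 352 [124.2 151.4 478.1] [47. 55. 63.]
side 5 159 [ 38.2 174.3 479.6] [49. 57. 66.]
side 10 119 [ 37.2 147.1 480.4] [42. 49. 58.]
side 90 9 [ 37.  459.4 461.2] [ 71.  99. 135.]
side 100 12 [ 35.9 459.1 460.9] [ 69.  98. 133.]
side 110 9 [ 36.8  38.4 461.4] [ 75. 115. 162.]
side 120 8 [ 37.4 460.2 461. ] [ 66.  93. 126.]
side 125 9 [ 35.8  38.6 460.8] [ 74. 109. 152.]
side 130 5 [ 37.7  40.  292.8] [ 81. 125. 176.]
side 133 9 [ 37.4 459.9 460.5] [ 66.  97. 135.]
side 136 7 [ 38.4  48.2 460.5] [40. 60. 87.]
side 139 22 [40.  46.2 53.6] [20. 33. 55.]
side 142 14 [ 44.1  54.4 338.3] [27. 41. 72.]
side 145 9 [ 52.3  54.1 136.8] [27. 44. 87.]
side 150 16 [ 53.1  55.8 461.8] [17. 29. 55.]
```

The force rose against the stop (41 N, with TCP y no longer moving) and the plate behind reads z = 32, so it has popped up. I'll ease off the push, then unload and lift away.

```bash
python3 -m crank '[[[0.0003,-0.002,0],[0,0,0],-1],[[0,-0.001,0],[0,0,0],-1],[[0,0,0],[0,0,0],-1]]'; python3 -m crank '[[[0,0,0.002],[0,0,0],-1],[[0,0,0],[0,0,0],-1]]'; python3 -m crank '[[[0.0003,-0.002,0],[0,0,0],-1],[[0,0,0.001],[0,0,0],-1],[[0,0,0],[0,0,0],-1]]'
```

```text
clock: 10.6
tool_pos: [0.5972, 0.0595, 0.0381]
orientation: [-179.6, -0.3, -83.1]
force: [2.9, -25.1, 30.5]
opening: 0.0
gripper_force: 19.9
clock: 10.8
tool_pos: [0.5968, 0.0594, 0.0382]
orientation: [-179.7, -0.3, -83.1]
force: [10.9, -27.0, 13.5]
opening: 0.0007
gripper_force: 18.0
clock: 11.1
tool_pos: [0.5966, 0.0591, 0.0383]
orientation: [-179.7, -0.2, -83.1]
force: [7.3, -17.6, 8.8]
opening: 0.0009
gripper_force: 11.7
```

```bash
python3 -m crank '[[[0,-0.0015,0.0003],[0,0,0],-1],[[0,-0.001,0],[0,0,0],-1],[[0,0,0],[0,0,0],-1]]'; python3 -m crank '[[[0,0,0.001],[0,0,0],-1],[[0,-0.001,0.001],[0,0,0],-1],[[0,0,0],[0,0,0],-1]]'
```

```text
clock: 11.4
tool_pos: [0.5966, 0.059, 0.0383]
orientation: [-179.6, -0.0, -83.1]
force: [4.9, -4.8, 7.7]
opening: 0.0005
gripper_force: 5.7
clock: 11.7
tool_pos: [0.5935, 0.0579, 0.0384]
orientation: [-180.0, 0.0, -83.2]
force: [0.9, -2.9, 3.9]
opening: 0.0009
gripper_force: 1.9
```

```bash
python3 -m crank '[[[0,-0.001,0.002],[0,0,0],-1],[[0,-0.002,0.003],[0,0,0],-1],[[0,-0.001,0.005],[0,0,0],-1],[[0,0,0.02],[0,0,0],-1],[[0,0,0.04],[0,0,0],-1],[[0,0,0.04],[0,0,0],-1],[[0,0,0.04],[0,0,0],-1]]'; python3 -m crank '[[[0,-0.05,0.02],[0,0,0],-1],[[0,-0.05,0.02],[0,0,0],-1],[[0,-0.05,0.02],[0,0,0],-1],[[0,-0.05,0],[0,0,0],-1],[[0,-0.05,0],[0,0,0],-1],[[0,-0.05,0],[0,0,0],-1],[[0,0,0],[0,0,0],-1],[[0,0,0],[0,0,0],-1],[[0,0,0],[0,0,0],-1]]'
python3 m.py | awk '{print $1,$2,$3,$4,$5,$6,$7}' | grep -v ' 5 \|-[468]0'
python3 - <<'E'
from h import *
p,d=imaging.snapshot("scene"); p2,d2=imaging.snapshot("side")
cv2.imwrite("pics/s6.png",np.hstack([cv2.resize(p[190:350,220:390],(400,376)),cv2.resize(p2[170:320,230:430],(400,376))]))
E
```

```text
clock: 12.4
tool_pos: [0.5929, 0.054, 0.1899]
orientation: [180.0, -0.0, -83.1]
force: [0.8, 0.3, -1.4]
opening: 0.0003
gripper_force: 0.0
clock: 13.3
tool_pos: [0.5932, -0.2347, 0.2439]
orientation: [-180.0, 0.0, -83.1]
force: [-0.2, 0.0, -0.2]
opening: 0.0004
gripper_force: 0.0
scene -100 42 [28.1 31.4 34.2] [226.
scene -20 75 [ 29.3 646.2 668.2]
scene -25 54 [ 29.3 32. 667.3]
scene -20 75 [ 29.3 646.2 668.2]
scene -15 369 [578.5 634.7 664.7] [45.
scene -12 610 [587.1 630.6 663.5] [38.
scene -9 697 [586.1 624.5 657.2] [38.
scene -6 674 [593.9 625.3 647.1] [39.
scene -3 172 [ 37.7 616.8 635.3]
scene 0 39 [34.4 37.7 39.4] [
scene 10 36 [33.9 36.8 39.7] [
scene 90 16 [34.8 36.3 39.5] [133.
scene 100 15 [35.4 36.9 37.9] [138.
scene 110 13 [35.4 36.4 39.4] [133.
scene 120 16 [33.9 36.5 39.6] [133.
scene 125 14 [35.7 37. 39.9] [135.
scene 130 13 [34.7 37.6 39.7] [137.
scene 133 13 [36.1 37. 38.8] [101.
scene 142 13 [49.4 52.9 54.2] [
scene 145 13 [50.6 53.1 55.2] [
scene 150 18 [50.9 53.5 56. ]
side -100 34 [29.7 31.3 32.8] [223.
side -20 28 [29.6 31.5 32.9] [144.
side -25 33 [30.1 32.2 33.8] [143.
side -20 28 [29.6 31.5 32.9] [144.
side -15 6 [27.5 29.9 39.5] [55.
side -12 87 [25.7 30.9 38. ]
side -9 64 [25.6 36.4 39.2] [
side -6 27 [36. 37.6 39.3] [
side -3 36 [35.8 38.3 39.8] [
side 0 22 [35.4 37.1 39.3] [
side 10 28 [36. 37.5 38.7] [
side 90 8 [36.2 37. 38.9] [102.
side 100 11 [36.1 37.1 38.8] [109.
side 110 11 [37.4 38.6 40.3] [102.
side 120 7 [35.7 36. 36.9] [107.
side 125 10 [36.1 38.2 39.6] [114.
side 130 8 [36.8 38.3 40.3] [115.
side 133 6 [35.6 37.4 38. ]
side 136 12 [36.1 38.2 54.6] [
side 139 42 [36.8 45.9 53.7] [24.
side 142 18 [38. 46.1 54.6] [20.
side 145 12 [52.1 52.8 55.2] [27.
side 150 11 [52.1 53.6 56.2] [25.
```

View pics/s6.png

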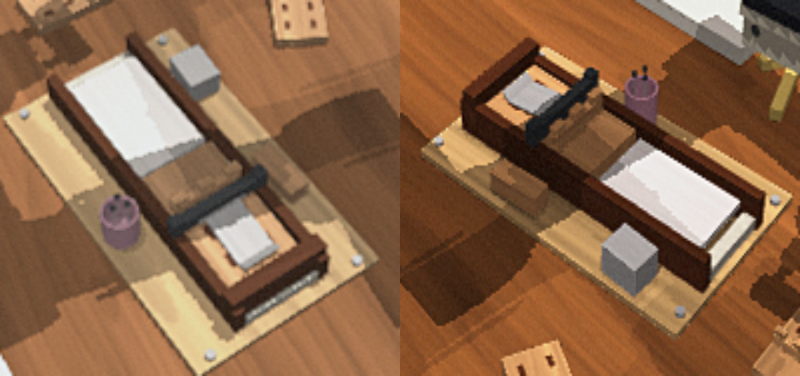

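The panel is home: flat at z of about 38, its front at the stop, its rear at jig x of about -13, the plate up at 32 and the bystanders in place. Handing in.

```bash
python3 -c "
from plant import close_job
print(close_job())"
```

```text
the job is handed in; nothing more can be done
None
```

The panel is pressed under the bridge and leaf and up against the end stop; the plate has popped up behind it, the gripper is clear and touching nothing, and the job was handed in at about 13.5 s.

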